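# Take the wide parts tray off its keyhole stud

## Robot

A 6-joint arm with a two-finger parallel gripper is mounted at the origin on the work surface. World frame = base frame: x ahead of the robot, y to its left, z up, the work surface at z = 0. Lengths are in m, angles in rad, forces in N, time in s.
With the tool pointing down it reaches from about 0.35 to 0.975 m from the base axis. Payload 4.9 kg.
Tool frame: the origin (TCP) lies between the finger pads; the fingertips stand 14 mm ahead of it and the grasp point (between the pads) lies 5 mm behind it (tips_ahead is the distance from the TCP to the fingertips, in m); z points along the fingers, y is the direction in which the jaws open and shut (so a half turn about z gives the same grasp; the last joint's range is limited). The gripper opens to 85 mm and grips with 20 to 120 N. Pads are 22 mm wide; open, the fingers measure 114 mm over their backs; the gripper's body (76 mm by 85 mm) begins 54 mm behind the grasp point. The pads swing forward as they close: fully open they stand 13 mm farther back than shut.
Start: joints at [1.1, 0.053, 1.613, -0, 1.476, -0.119], TCP at [0.215, 0.587, 0.245] pointing down, gripper open.
Joint ranges: [-3.01, 3.01], [-1.01, 2.22], [0.06, 2.58], [-1.02, 4.17], [0.09, 2.62], [-3.14, 3.14]. Speed limits (rad/s): [2.57, 2.57, 3.14, 3.14, 3.14, 3.14].

## Interface

Orientations are given as a unit quaternion [w, x, y, z].
In Python, from cell import read_state, grab_frame, get_calibration, job_done, recognise, tips_ahead gives the robot as it stands.
- The arm moves only by the shell command python3 -m inch 'ROWS' [FORCE]. ROWS is JSON, a list of rows, each a list of 7 numbers: the closure, from -1 (fully open) to 1 (shut), then the shift along the tool's x, y, z in mm, then the turn, a rotation vector about the tool's x, y, z in degrees. A call has 1 to 8 rows; each row shifts and turns the commanded pose from where the row before left it, along the tool's axes as they then stand; what a row does not reach is not made up. A row lasts 1/8 s, in which the tool goes at most 62.5 mm and 10.7 degrees, less where a joint would pass 70% of its speed; a pose out of reach is approached as far as the arm can. A call with a gripper value outside its range is refused whole. The fingers move at their own pace and stop on an object; FORCE is the grip in N (left out, the last holds). Time passes only in rows, so rows that do not move let the fingers close. It gives the time, the measured TCP pose, the force and the opening at its end, in the units of the state.
- read_state(): the state, without advancing time (a new reading comes with each control period).
- grab_frame(name): name is "scene" or "top" or "wrist"; returns the picture (420x560x3 uint8, red, green, blue); there is no depth.
- get_calibration(name): a dict with "vfov" (degrees; the focal length in pixels is half the picture's height over the tangent of half this angle, whatever the lens; pixels are square), "cx", "cy" (the principal point, pixels), "k1" (the pictures are not rectified: a ray, as slopes to the right and down, at radius r is drawn at 1 + k1 r^2 times it, then the intrinsics apply), "R" (3x3) and "t" (3): a world point X has camera coordinates R X + t; the wrist camera has in their place "tool_from_camera" (4x4, takes a point from camera to tool coordinates, whose origin is the TCP and whose axes are the flange's). Camera axes: x right, y down, z forward; pixel columns grow to the right and rows downward; lengths in m; the calibration is good to about 2 mm. A picture is of the moment at which its call begins: read the wrist's pose just before it. get_calibration takes no time and is no camera call.
- job_done(): hands the job in, once; it reports no verdict.
Trained networks look in the newest picture that a camera, given by its name, has taken for a name from the list of things; names that differ only in an ending like _2 or _b are one class to them, and where a whole thing is asked for, a point or a joint stands for the part that bears it (a point fixed in the world has none). Each returns a list of dicts, best first, with "confidence" (0 to 1); they miss things now and then, are a little off and sometimes report something else, mostly with a low value. They report only what shows in the picture. A call takes as long as a camera call. They do not tell look-alikes from the thing itself.
- recognise(camera, target): "location" ([x, y, z] in m, in the coordinates of the camera as it stood for that picture, good to about 4 mm: the middle of the surface that is visible of it).
The state is a dict: "t": time; "joint_pos": joint angles; "qd": joint speeds; "effort": joint torques, N m; "tcp_pos": TCP position; "eef_rot": TCP orientation; "wrist_force": force on the tool from outside, world axes, zero at the start; "ft_torque": the same for the moment, N m; "opening": opening from 0.0 (shut) to 1.0 (fully open).
Only numpy, scipy, OpenCV 4.12 (cv2) and the standard library are available. Lean on these libraries where they do the work, as an engineer would, in place of code of your own. Each camera call takes 0.05 s, during which the arm holds its last target.

## Task

Two off-white parts trays hang by keyhole slots from studs on the low perforated panel. Slide the wider one up until the wide end of its keyhole is at the stud head, take it off the panel, and set it down gently, standing upright, in the middle of the blue repair mat; let go of it. Leave the narrower tray hanging as it is.

Things in the scene. Friction and masses are not known exactly. Their poses are not given: they have to be found in the camera images.
- wide_tray: Wider off-white hung tray, one divider: 110 wide (y), 75 deep, 178 tall (mm). Origin: centre of underside; +x front, z up. 5 mm back plate at x=-37.5; on its top a grip block centred (-37.5,0,159), 14 thick (x), 50 wide, 38 high: pinch its thickness from above. Plate keyhole at y=0: wide end 44 across at z=67, slot 14 wide above it to z=115. Foot strip back to x=-46. 0.2-0.4 kg. Hangs plumb, either stud.
- narrow_tray: The narrower off-white tray, no divider, 70 mm wide (y), otherwise the same shape, depth, height, grip block, keyhole and origin as the wide one; it hangs on the other stud of the panel and must stay there.
- panel: Fixed grey perforated panel 320 long (y), 155 high, 12 thick (mm). Origin: on the bench below mid front face; +x straight out of the front, the way trays come off. Studs at y=+80 and -80, z=140: neck 10 across, 11 long, head 24 across, 5 thick; hung plate has 6 mm play. A tray hangs 30 above the bench; raise it 43 (+-8), then pull it straight out over 20; its block tops the panel by 15 or more.
- mat: Blue flat repair mat fixed to the bench, 240 mm (its x) by 200 mm (its y), 4 mm thick. Origin: centre of its underside; z up.
Not all that is in view belongs to the job. What is shaped like the wide_tray but purple is not meant.

How it is judged:
On the way:
1. the wide tray is slid up by at least 25 mm while its plate is still on the stud (z of wide_tray in the frame of panel between 0.055 and 0.095 m and x of wide_tray in the frame of panel below 0.056 m), for 0.05 s.
At the end, for the whole second after the job is handed in: The wide tray stands upright (within 6 degrees) and at rest on the mat, the centre of its tray part within 50 mm of the mat's centre along each mat axis, any way round; the narrow tray still hangs within 30 mm of where it began (x of wide_tray in the frame of mat between -0.05 and 0.05 m and y of wide_tray in the frame of mat between -0.05 and 0.05 m and z of wide_tray in the frame of mat below 0.012 m and angle between wide_tray's own z axis and vertical below 0.1 rad and linear speed of wide_tray below 0.02 m/s and distance of narrow_tray from where it was at the start of the episode below 0.03 m); the robot touches nothing.
It fails at once if the narrow tray is moved more than 30 mm (distance of narrow_tray from where it was at the start of the episode above 0.03 m).
It fails at once if the wide tray, off the panel, is let go more than 30 mm above the mat (dropped) (x of wide_tray in the frame of panel above 0.08 m and z of wide_tray in the frame of mat above 0.034 m and contact force between the fingers and wide_tray below 0.01 N).
It also fails if it takes over 40 s, if anything falls off the work surface, if the arm or the gripper's body presses on something with over 40 N, if the wrist force passes 120 N, or if a joint passes its speed limit or range.

## Working session

There is one attempt and no reset: what is moved stays moved. The work goes in short steps, Python scripts to look and compute and a shell command to move; the robot and the scene stay as the last step left them, time stands still between calls to the robot, and variables do not carry over. Pictures are saved under pics/ and viewed, and the job is handed in when it is done.

```bash
ls; mkdir -p pics
cat > h.py <<'E'
import numpy as np, cv2
from scipy.spatial.transform import Rotation as Rn
from cell import *
def pose():
    s=read_state(); q=s['eef_rot']; T=np.eye(4); T[:3,:3]=Rn.from_quat([q[1],q[2],q[3],q[0]]).as_matrix(); T[:3,3]=s['tcp_pos']; return T
def save(name,f,crop=None):
    cv2.imwrite(f'pics/{name}.png',f[:,:,::-1])
def intr(c):
    f=210/np.tan(np.radians(c['vfov'])/2); return f,c['cx'],c['cy'],c['k1']
def camw(cam,T=None):
    c=get_calibration(cam)
    if cam=='wrist':
        M=T@np.array(c['tool_from_camera'])
    else:
        R=np.array(c['R']);t=np.array(c['t']); M=np.eye(4); M[:3,:3]=R.T; M[:3,3]=-R.T@t
    return M,intr(c)
def ray(M,i,u,v):
    f,cx,cy,k=i; d=np.array([(u-cx)/f,(v-cy)/f]); s=d.copy()
    for _ in range(30): s=d/(1+k*(s@s))
    w=M[:3,:3]@np.array([s[0],s[1],1]); return M[:3,3],w
def atz(M,i,u,v,z):
    o,w=ray(M,i,u,v); return o+w*(z-o[2])/w[2]
def proj(M,i,X):
    f,cx,cy,k=i; p=M[:3,:3].T@(np.array(X)-M[:3,3]); s=p[:2]/p[2]; s=s*(1+k*(s@s)); return s*f+[cx,cy]
E
python3 - <<'E'
from h import *
np.set_printoptions(precision=4,suppress=True)
print(read_state()['t'],tips_ahead)
for cam in ['scene','top','wrist']:
    T=pose(); f=grab_frame(cam); save(cam+'0',f); M,i=camw(cam,T); print(cam,M[:3,3],M[:3,2],i)
    for n in ['wide_tray','narrow_tray','panel','mat']:
        for r in recognise(cam,n)[:4]:
            p=M[:3,:3]@np.array(r['location'])+M[:3,3]; print(n,round(r['confidence'],2),p)
print(read_state()['t']); print(pose())
E
```

```text
pics
0.0 0.014
scene [0.889  0.1675 0.8234] [-0.4176 -0.1285 -0.8995] (np.float64(421.1095757949193), 280.6466305479938, 212.59555338871812, -0.07273762528686702)
wide_tray 0.86 [0.2282 0.2601 0.0283]
wide_tray 0.84 [0.7964 0.1077 0.0018]
wide_tray 0.64 [0.4368 0.4157 0.0178]
wide_tray 0.6 [0.5174 0.0273 0.0542]
narrow_tray 0.63 [0.6317 0.1426 0.0519]
panel 0.59 [0.5525 0.1615 0.0051]
mat 0.87 [ 0.5128 -0.1882  0.0041]
top [0.247  0.0779 1.3034] [ 0.2238 -0.0239 -0.9743] (np.float64(526.1490409238161), 274.264428925414, 202.6405125867148, -0.0065789742141717485)
wide_tray 0.88 [0.2323 0.2626 0.0067]
wide_tray 0.87 [0.5235 0.014  0.047 ]
wide_tray 0.64 [0.79   0.1141 0.0196]
wide_tray 0.59 [0.4316 0.4146 0.0207]
narrow_tray 0.89 [0.6352 0.1285 0.0497]
panel 0.95 [0.5224 0.1375 0.0079]
mat 0.97 [ 0.5027 -0.1897 -0.    ]
wrist [0.1438 0.614  0.3743] [ 0.2817 -0.1042 -0.9538] (np.float64(301.9246468378661), 275.62712392886556, 207.83951985276596, -0.059401822902968186)
wide_tray 0.7 [0.4085 0.4204 0.0126]
wide_tray 0.7 [0.2291 0.2641 0.0284]
panel 0.81 [0.4966 0.1766 0.0085]
0.75
[[-0.9388  0.3446  0.      0.2154]
 [ 0.3446  0.9388  0.0001  0.5867]
 [ 0.      0.0001 -1.      0.2454]
 [ 0.      0.      0.      1.    ]]
```

View pics/scene0.png

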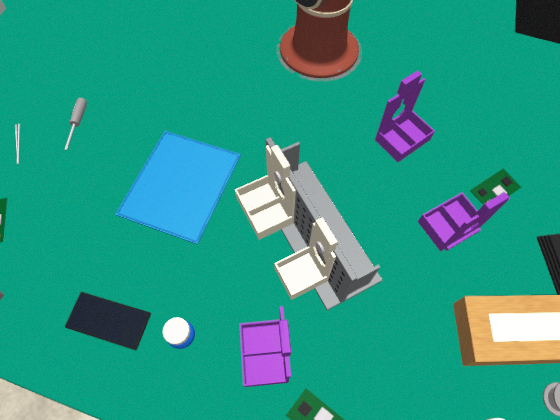

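View pics/top0.png

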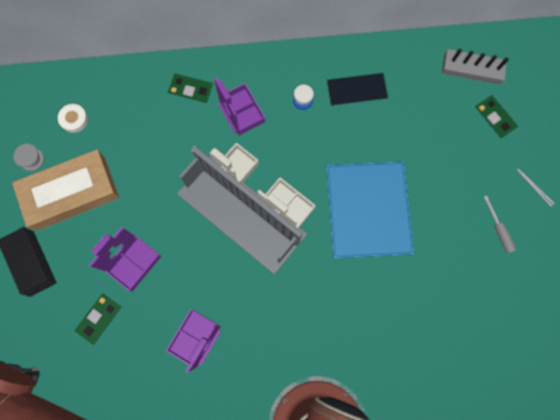

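View pics/wrist0.png

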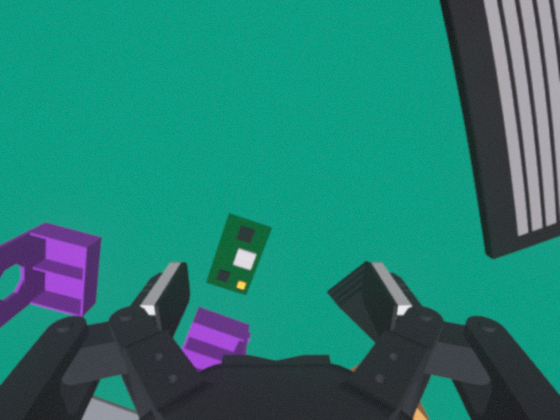

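Run:
```python
import cv2
a=cv2.imread('pics/top0.png')[130:280,160:330]; cv2.imwrite('pics/topz.png',cv2.resize(a,None,fx=4,fy=4,interpolation=cv2.INTER_CUBIC)[:600,:680])
a=cv2.imread('pics/scene0.png')[120:320,220:400]; cv2.imwrite('pics/scenez.png',cv2.resize(a,None,fx=3,fy=3,interpolation=cv2.INTER_CUBIC))
```

```text
(no output)
```

View pics/topz.png

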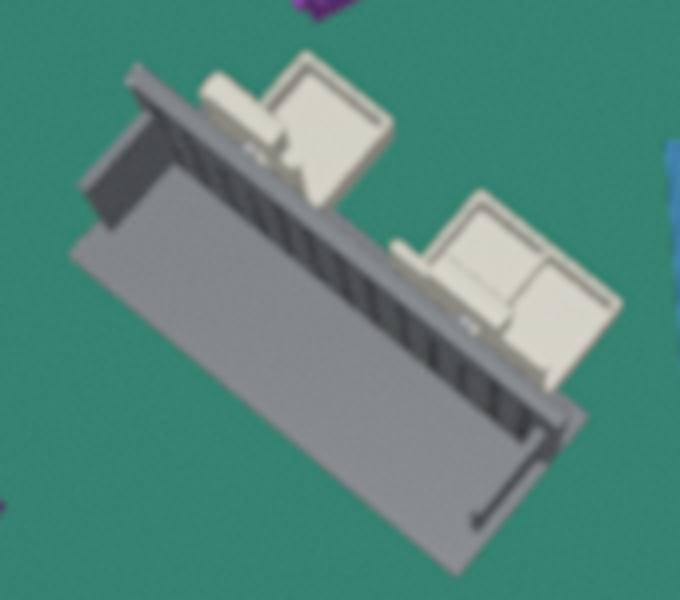

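View pics/scenez.png

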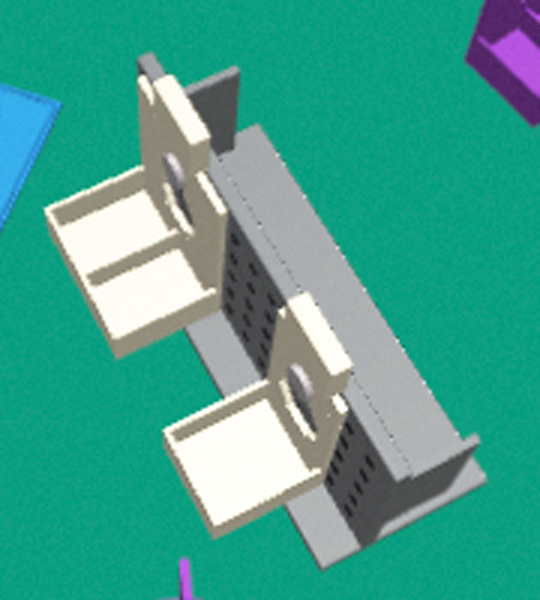

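Run:
```python
from h import *
np.set_printoptions(precision=4,suppress=True)
M,i=camw('top'); g=lambda x,y:(160+(x+.5)/4-.5,130+(y+.5)/4-.5)
print('panel top L', atz(M,i,*g(138,63),.155),'R',atz(M,i,*g(567,425),.155))
print('blocks top: wide',atz(M,i,*g(400,240),.208),atz(M,i,*g(512,312),.208),'narrow',atz(M,i,*g(215,73),.208),atz(M,i,*g(285,130),.208))
print('tray rim corners w', atz(M,i,*g(480,190),.07),atz(M,i,*g(622,303),.07))
M,i=camw('scene'); g=lambda x,y:(220+(x+.5)/3-.5,120+(y+.5)/3-.5)
print('scene wide block',[atz(M,i,*g(*p),.208) for p in [(155,82),(173,75),(210,137),(192,147)]])
print('narrow block',[atz(M,i,*g(*p),.208) for p in [(287,298),(305,293),(352,362),(333,375)]])
T=pose()
a=cv2.imread('pics/top0.png')
for n,s in [('mat',0)]:
    M,i=camw('top'); hsv=cv2.cvtColor(a,cv2.COLOR_BGR2HSV); m=cv2.inRange(hsv,(98,120,90),(115,255,255)); nn,l,st,c=cv2.connectedComponentsWithStats(m); k=1+np.argmax(st[1:,4]); print(st[k]); cnt=cv2.findContours((l==k).astype(np.uint8),0,2)[0][0]; r=cv2.boxPoints(cv2.minAreaRect(cnt)); 
    P=np.array([atz(M,i,u,v,.004) for u,v in cv2.approxPolyDP(cnt,8,True)[:,0]]); print(P,P.mean(0))
```

```text
panel top L [0.6633 0.2196 0.155 ] R [ 0.43   -0.0025  0.155 ]
blocks top: wide [0.5303 0.0795 0.208 ] [0.485  0.0237 0.208 ] narrow [0.6342 0.1715 0.208 ] [0.5979 0.136  0.208 ]
tray rim corners w [0.5925 0.0283 0.07  ] [ 0.514  -0.0495  0.07  ]
scene wide block [array([0.4857, 0.0254, 0.208 ]), array([0.4778, 0.034 , 0.208 ]), array([0.5124, 0.0673, 0.208 ]), array([0.5219, 0.0594, 0.208 ])]
narrow block [array([0.5974, 0.1364, 0.208 ]), array([0.5916, 0.1448, 0.208 ]), array([0.623 , 0.1789, 0.208 ]), array([0.6331, 0.1712, 0.208 ])]
[ 327  162   87   96 7291]
[[ 0.6204 -0.293   0.004 ]
 [ 0.6286 -0.0988  0.004 ]
 [ 0.3935 -0.0876  0.004 ]
 [ 0.384  -0.2841  0.004 ]] [ 0.5066 -0.1909  0.004 ]
```

```bash
cat > plan.py <<'E'
from h import *
def plan(T,target,turn,n):
    # turn about tool z (deg), split evenly; straight line world path
    p=T[:3,3].copy(); R=T[:3,:3]; st=(np.array(target)-p)/n
    for k in range(n):
        print(np.round(R.T@st*1000,1), round(turn/n,2)); R=R@Rn.from_rotvec([0,0,np.radians(turn/n)]).as_matrix()
E
python3 - <<'E'
from plan import *
plan(pose(),[0.4995,0.0465,0.29],114.8,12)
E
```

```text
[-37.7 -34.1  -3.7] 9.57
[-42.9 -27.4  -3.7] 9.57
[-46.8 -19.8  -3.7] 9.57
[-49.5 -11.8  -3.7] 9.57
[-50.8  -3.4  -3.7] 9.57
[-50.6   5.1  -3.7] 9.57
[-49.1  13.4  -3.7] 9.57
[-46.1  21.4  -3.7] 9.57
[-42.   28.8  -3.7] 9.57
[-36.6  35.3  -3.7] 9.57
[-30.2  40.9  -3.7] 9.57
[-23.   45.4  -3.7] 9.57
```

```bash
python3 -m inch '[[-1,-38,-34,-10,0,0,9.6],[-1,-43,-27,-10,0,0,9.6],[-1,-47,-20,-10,0,0,9.6],[-1,-50,-12,-10,0,0,9.6],[-1,-51,-3,-5,0,0,9.6],[-1,-51,5,0,0,0,9.6],[-1,-49,13,0,0,0,9.6],[-1,-46,21,0,0,0,9.6]]'
python3 -m inch '[[-1,-42,29,0,0,0,9.6],[-1,-37,35,0,0,0,9.6],[-1,-30,41,0,0,0,9.6],[-1,-23,45,0,0,0,9.2],[-1,0,0,0,0,0,0],[-1,0,0,0,0,0,0]]'
python3 - <<'E'
from h import *
np.set_printoptions(precision=4,suppress=True)
T=pose();f=grab_frame('wrist'); save('w1',f); print(T,read_state()['t'])
E
```

```text
t: 1.75
tcp_pos: [0.4051, 0.2239, 0.2906]
eef_rot: [0.0, 0.75, 0.661, 0.0]
wrist_force: [-0.1, 0.3, -0.3]
opening: 0.996
t: 2.5
tcp_pos: [0.4977, 0.045, 0.2903]
eef_rot: [-0.0, 0.924, 0.383, -0.0]
wrist_force: [0.1, 0.7, -0.0]
opening: 0.999
[[ 0.7061  0.7081 -0.0003  0.4977]
 [ 0.7081 -0.7061  0.0004  0.045 ]
 [ 0.0001 -0.0006 -1.      0.2903]
 [ 0.      0.      0.      1.    ]] 2.55
```

View pics/w1.png

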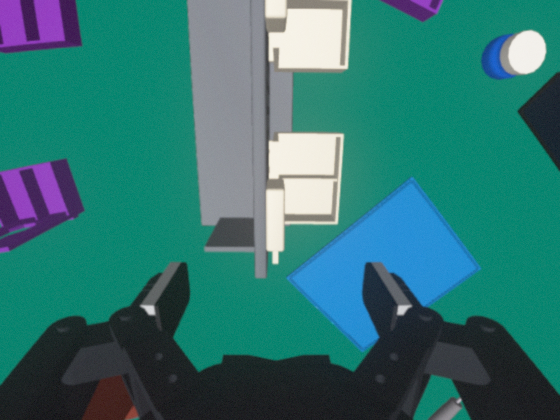

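Run:
```python
import cv2
a=cv2.imread('pics/w1.png')[125:285,190:350]; cv2.imwrite('pics/w1z.png',cv2.resize(a,None,fx=3.75,fy=3.75,interpolation=cv2.INTER_CUBIC))
```

```text
(no output)
```

View pics/w1z.png

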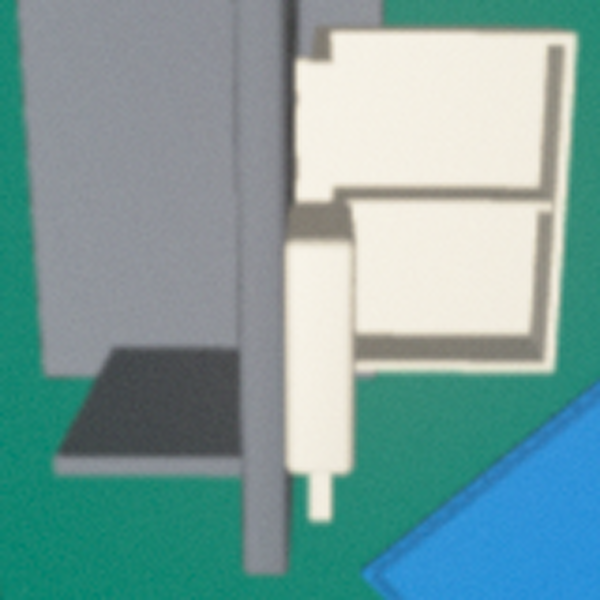

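Run:
```python
from h import *
np.set_printoptions(precision=4,suppress=True)
T=pose();M,i=camw('wrist',T); g=lambda x,y:(190+(x+.5)/3.75-.5,125+(y+.5)/3.75-.5)
P=np.array([atz(M,i,*g(*p),.208) for p in [(285,240),(352,240),(353,472),(287,472)]]);print(P,P.mean(0))
loc=lambda X:T[:3,:3].T@(X-T[:3,3])*1000
print('tool mm',loc(P.mean(0)),[loc(p) for p in P])
Q=np.array([atz(M,i,*g(*p),.155) for p in [(290,200),(288,574),(240,200),(243,574)]]);print(Q,[loc(p) for p in Q])
```

```text
[[0.5105 0.0689 0.208 ]
 [0.5196 0.0598 0.208 ]
 [0.4855 0.0247 0.208 ]
 [0.4759 0.0343 0.208 ]] [0.4979 0.0469 0.208 ]
tool mm [ 1.1796 -0.7612 82.3143] [array([25.6591, -7.3039, 82.3203]), array([25.6523,  5.5619, 82.3159]), array([-23.2981,   6.1225,  82.3081]), array([-23.2948,  -7.4255,  82.3128])]
[[ 0.5077  0.0669  0.155 ]
 [ 0.4355 -0.0035  0.155 ]
 [ 0.4993  0.0753  0.155 ]
 [ 0.4271  0.0049  0.155 ]] [array([ 22.2898,  -7.8587, 135.32  ]), array([-78.5189,  -9.3587, 135.305 ]), array([ 22.3034, -19.7471, 135.3241]), array([-78.5357, -21.3008, 135.3091])]
```

```bash
python3 -m inch '[[-1,1,-1,35,0,0,0],[-1,0,0,35,0,0,0],[-1,0,0,26,0,0,0],[-1,0,0,10,0,0,0],[-1,0,0,0,0,0,0]]' 60
python3 -m inch '[[0,0,0,0,0,0,0],[0.5,0,0,0,0,0,0],[0.8,0,0,0,0,0,0],[1,0,0,0,0,0,0],[1,0,0,0,0,0,0],[1,0,0,0,0,0,0]]' 60
python3 - <<'E'
from h import *
T=pose();save('w2',grab_frame('wrist')); save('s2',grab_frame('scene'))
E
```

```text
t: 3.18
tcp_pos: [0.4976, 0.047, 0.1842]
eef_rot: [-0.0, 0.923, 0.384, -0.0]
wrist_force: [-0.0, -0.3, 0.3]
opening: 0.997
t: 3.92
tcp_pos: [0.4982, 0.046, 0.1847]
eef_rot: [0.0, 0.924, 0.383, 0.0]
wrist_force: [0.9, -0.8, 1.3]
opening: 0.157
```

View pics/w2.png

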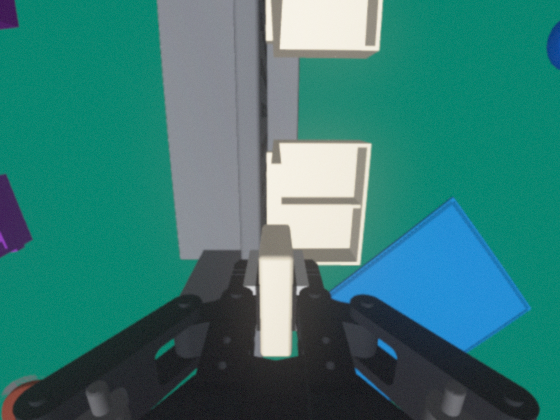

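View pics/s2.png

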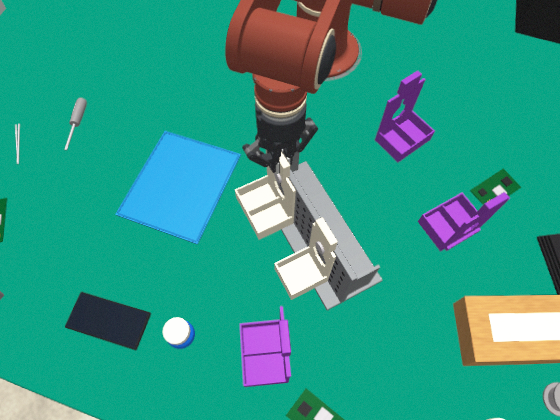

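The block (wrist picture about column 277, rows 225-355) is between the pads, with the opening at 13 mm. Next I lift it 43 mm.

```bash
python3 -m inch '[[1,0,0,-8,0,0,0],[1,0,0,-10,0,0,0],[1,0,0,-10,0,0,0],[1,0,0,-10,0,0,0],[1,0,0,-5,0,0,0],[1,0,0,0,0,0,0],[1,0,0,0,0,0,0]]' 60
python3 - <<'E'
from h import *
T=pose();save('w3',grab_frame('wrist')); save('s3',grab_frame('scene'));
a=cv2.imread('pics/s3.png')[120:320,220:400]; cv2.imwrite('pics/s3z.png',cv2.resize(a,None,fx=3,fy=3,interpolation=cv2.INTER_CUBIC))
E
```

```text
t: 4.9
tcp_pos: [0.498, 0.0462, 0.2274]
eef_rot: [0.0, 0.924, 0.383, 0.0]
wrist_force: [1.2, -0.1, -1.4]
opening: 0.156
```

View pics/s3z.png

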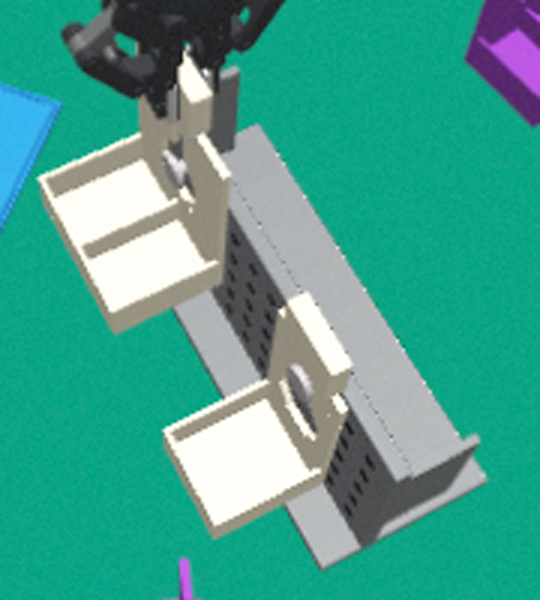

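View pics/w3.png

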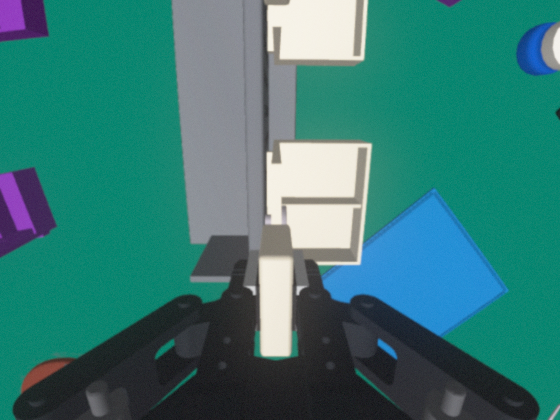

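The tray has risen with no slip, and the stud head (zoomed picture about (175,170)) now sits in the wide end of the keyhole. I'll pull it straight out.

```bash
python3 -m inch '[[1,0,5,0,0,0,0],[1,0,5,0,0,0,0],[1,0,6,0,0,0,0],[1,0,6,0,0,0,0],[1,0,0,0,0,0,0]]' 60
python3 - <<'E'
from h import *
save('s4',grab_frame('scene'));
a=cv2.imread('pics/s4.png')[120:320,220:400]; cv2.imwrite('pics/s4z.png',cv2.resize(a,None,fx=3,fy=3,interpolation=cv2.INTER_CUBIC))
E
```

```text
t: 5.62
tcp_pos: [0.5137, 0.0303, 0.2272]
eef_rot: [-0.0, 0.924, 0.383, -0.0]
wrist_force: [0.5, 0.0, -1.9]
opening: 0.157
```

View pics/s4z.png

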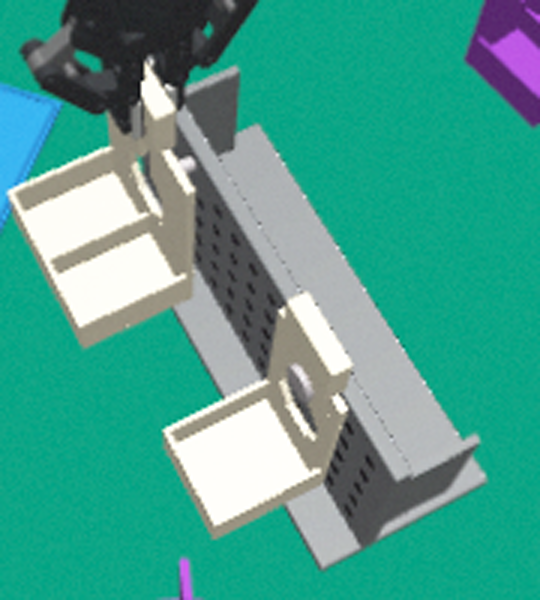

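```bash
python3 -m inch '[[1,0,10,0,0,0,0],[1,0,15,0,0,0,0],[1,0,15,0,0,0,0],[1,-15,7,0,0,0,0],[1,-30,13,0,0,0,0],[1,-30,14,0,0,0,0],[1,-30,14,0,0,0,0],[1,-30,14,0,0,0,0]]' 60
python3 -m inch '[[1,-18,8,0,0,0,0],[1,-8,4,0,0,0,0],[1,0,0,0,0,0,0],[1,0,0,0,0,0,0]]' 60
python3 - <<'E'
from h import *
np.set_printoptions(precision=4,suppress=True)
T=pose(); o=T[:3,3]+T[:3,:3]@np.array([0,.0375,0]); print('tray origin',o)
save('w5',grab_frame('wrist')); save('s5',grab_frame('scene')); save('t5',grab_frame('top'))
M,i=camw('top')
for r in recognise('top','mat')[:2]: print(r['confidence'],M[:3,:3]@np.array(r['location'])+M[:3,3])
E
```

```text
t: 6.68
tcp_pos: [0.4892, -0.1386, 0.2273]
eef_rot: [-0.0, 0.924, 0.383, -0.0]
wrist_force: [0.3, -0.1, -2.2]
opening: 0.157
t: 7.18
tcp_pos: [0.4805, -0.1633, 0.2272]
eef_rot: [-0.0, 0.924, 0.383, 0.0]
wrist_force: [0.4, 0.1, -2.4]
opening: 0.157
tray origin [ 0.507  -0.1898  0.2272]
0.87 [ 0.5376 -0.1234  0.0047]
```

View pics/s5.png

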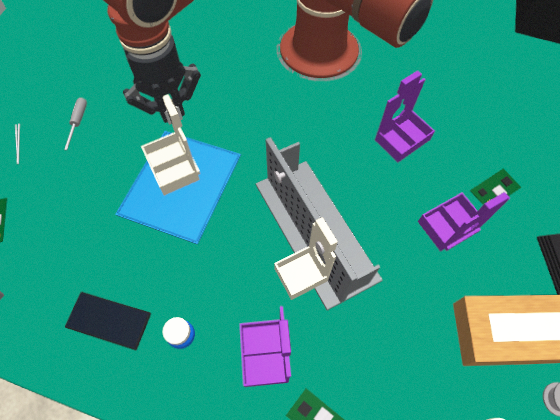

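View pics/w5.png

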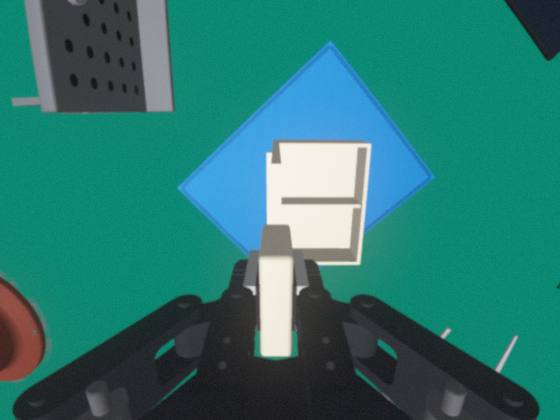

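```bash
python3 - <<'E'
from h import *
M,i=camw('wrist',pose()); a=atz(M,i,433,178,.004);b=atz(M,i,180,187,.004); print(a,b,(a+b)/2,np.linalg.norm(a-b))
E
python3 -m inch '[[1,0,0,12,0,0,0],[1,0,0,15,0,0,0],[1,0,0,15,0,0,0],[1,0,0,10,0,0,0],[1,0,0,8,0,0,0],[1,0,0,4,0,0,0],[1,0,0,0,0,0,0],[1,0,0,0,0,0,0]]' 60
```

```text
[ 0.61789607 -0.29419728  0.004     ] [ 0.39372521 -0.08673783  0.004     ] [ 0.50581064 -0.19046756  0.004     ] 0.30543738321837677
t: 8.38
tcp_pos: [0.4807, -0.164, 0.1639]
eef_rot: [0.0, 0.924, 0.383, 0.0]
wrist_force: [0.5, -0.7, -2.6]
opening: 0.157
```

The mat centre from the wrist camera is (0.506,-0.190), which agrees with the top camera. About 5 mm are left, so I lower in small steps.

```bash
python3 -m inch '[[1,0,0,2,0,0,0],[1,0,0,1,0,0,0],[1,0,0,0,0,0,0]]' 60
python3 -m inch '[[1,0,0,1,0,0,0],[1,0,0,0,0,0,0]]' 60
python3 -m inch '[[1,0,0,1,0,0,0],[1,0,0,0,0,0,0]]' 60
```

```text
t: 8.75
tcp_pos: [0.4803, -0.1638, 0.1602]
eef_rot: [-0.0, 0.924, 0.383, -0.0]
wrist_force: [0.0, -0.3, -1.8]
opening: 0.156
t: 9.0
tcp_pos: [0.4803, -0.1638, 0.1592]
eef_rot: [-0.0, 0.924, 0.383, -0.0]
wrist_force: [-0.4, 0.2, -2.7]
opening: 0.157
t: 9.25
tcp_pos: [0.4805, -0.1639, 0.159]
eef_rot: [0.0, 0.924, 0.383, 0.0]
wrist_force: [-1.5, 0.2, 2.4]
opening: 0.158
```

The wrist force went from -2.7 to +2.4 N, so the tray has touched the mat. I release gradually.

```bash
python3 -m inch '[[0.6,0,0,0,0,0,0],[0.3,0,0,0,0,0,0],[0,0,0,0,0,0,0],[-0.5,0,0,0,0,0,0],[-1,0,0,0,0,0,0],[-1,0,0,0,0,0,0],[-1,0,0,0,0,0,0]]' 20
python3 -m inch '[[-1,0,0,-8,0,0,0],[-1,0,0,-20,0,0,0],[-1,0,0,-40,0,0,0],[-1,0,0,-40,0,0,0],[-1,0,0,-20,0,0,0],[-1,0,0,0,0,0,0],[-1,0,0,0,0,0,0],[-1,0,0,0,0,0,0]]' 20
python3 - <<'E'
from h import *
save('w6',grab_frame('wrist')); save('s6',grab_frame('scene'))
M,i=camw('scene')
for n in ['wide_tray','narrow_tray']:
  for r in recognise('scene',n)[:4]: print(n,r['confidence'],M[:3,:3]@np.array(r['location'])+M[:3,3])
a,b=cv2.imread('pics/s0.png') if 0 else cv2.imread('pics/scene0.png'),cv2.imread('pics/s6.png')
print('narrow region diff',np.abs(a[215:300,272:340].astype(int)-b[215:300,272:340]).mean())
E
```

```text
t: 10.12
tcp_pos: [0.4804, -0.1638, 0.1583]
eef_rot: [0.0, 0.924, 0.383, 0.0]
wrist_force: [0.1, -0.0, 0.3]
opening: 1.001
t: 11.12
tcp_pos: [0.4796, -0.1634, 0.2841]
eef_rot: [-0.001, 0.924, 0.383, -0.001]
wrist_force: [-0.4, 0.6, 0.3]
opening: 1.001
wide_tray 0.78 [0.22538087 0.2575363  0.02915174]
wide_tray 0.77 [ 0.50123875 -0.18661533  0.01800324]
wide_tray 0.75 [0.79767157 0.10705654 0.00295439]
wide_tray 0.7 [0.43701731 0.41285901 0.01854078]
narrow_tray 0.84 [0.62810543 0.14173611 0.05493757]
narrow region diff 5.908938869665513
```

View pics/s6.png

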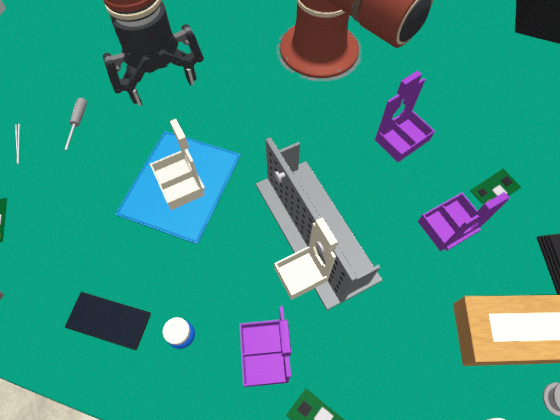

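View pics/w6.png

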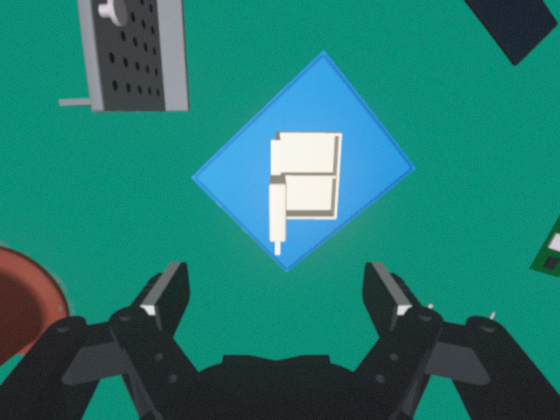

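The wide tray stands mid-mat (scene picture about (178,180)) and the gripper is clear. The narrow tray still hangs at about (305,265).

Run:
```python
from h import *
M,i=camw('wrist',pose())
# upright check: block top corners assumed at z=.182
P=np.array([atz(M,i,u,v,.182) for u,v in [(270,185),(286,185),(286,241),(270,241)]]); c=P.mean(0); print('block',c, 'expected', [.4803,-.1638])
job_done(); print(read_state()['t'])
```

```text
block [ 0.48079044 -0.16535085  0.182     ] expected [0.4803, -0.1638]
the job is handed in; nothing more can be done
the job is handed in; nothing more can be done
```

The wide tray is off the panel and standing upright in the middle of the blue mat. The narrow tray is still hanging. I handed the job in after about 11 s of robot time. No verdict is reported, so the result rests on my own checks below.

**What I did:** I pinched the wide tray's grip block and slid the tray up 43 mm on its stud. I then pulled it 62 mm out, lowered it until the wrist force showed contact (from -2.7 N to +2.4 N), opened the gripper and backed off upwards.

**Last checks:**
- **Position:** the tray origin worked out from the arm pose is about (0.507, -0.190). The mat centre is (0.506, -0.190) from the wrist camera and (0.507, -0.191) from the top camera.
- **Upright:** the block top shows within 2 mm of where an upright tray would put it.
- **Narrow tray:** it looks unchanged in the scene picture. The recogniser put it about 4 mm from its first reading, which is within its noise.
- **Gripper:** it was fully open, about 125 mm above its release position, with wrist force near zero.

**Disagreement:** while the tray was hiding part of the mat, the recogniser put the mat centre at (0.538, -0.123). I dropped that reading in favour of the corner measurements.

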